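# Fit the two cogs to the pipe-turner's keyed hub

## Task

Put the pipe turner's drive back together: slide the big steel cog onto the splined hub, collar up, turned so that its red-marked wide groove finds the hub's wide red spline, and lower it until it sits fully home on the shoulder. Then slide the small brass cog on above it in the same way, fully home on the big cog's collar. Lower them in the grip instead of letting them fall down the splines, and do not disturb the amber vase or the wooden block standing nearby.

Things in the scene. Friction and masses are not known exactly. Their poses are not given: they have to be found in the camera images.
- hub: Fixed splined hub standing up from the 50 mm high green drive head (160 x 140 mm); it does not turn. Origin on its axis at the seat: the top of its round shoulder (44 mm diameter, 12 mm thick). z up, x towards the master spline, painted red and 11 mm wide; the other five splines, 60 degrees apart, are silver and 5 mm wide. All reach 17 mm from the axis and stand from the seat to 46 mm above it.
- hub_top (a point): Top end of the hub, on its axis, 56 mm above the seat. The top 10 mm, above the splines, is a plain round pilot: 22 mm diameter up to 50 mm above the seat, then tapering to 14 mm. A cog put on the pilot the wrong way round stops on the splines' tops, its underside 46 mm above the seat.
- big_cog_mid (a point): Big steel cog, loose, about 0.3 kg: point on its axis half-way up (15 mm over its underside), z up. Bottom: toothed flange, 89 mm diameter, 8 mm thick. Above it, up to 30 mm, a hexagonal collar 49 mm across flats, to be gripped by two opposite flats (normals at 0, 60, 120.. degrees from its x). x points to its wide groove, marked with a red stripe. Home: underside on the hub's seat.
- small_cog_mid (a point): Small brass cog, loose, about 0.2 kg: same 30 mm height, collar, red mark, axes and point as the big cog, flange 69 mm diameter. Home: underside on top of the big cog's collar, 30 mm above the seat.
- small_cog_bore (a point): Centre of the small cog's bore at its underside; both bores are alike and run right through: 24.4 mm between the lands, six grooves 60 degrees apart that reach 18.2 mm from the axis; the one at x is 13.4 mm wide, the others 7.4 mm. So a cog goes down the splines only with its x along the hub's x, with about 5 degrees of play each way.
- vase: Amber glass vase, loose bystander, 84 mm wide, 142 mm high; origin under its centre. Leave alone.
- wood_block: Wooden shaping block with handle to its -x, loose bystander, 165 mm long, 50 mm high; origin under it, 20 mm from the block's centre. Leave alone.
Not all that is in view belongs to the job. Of the things like the part that bears small_cog_mid, leave any that is purple; of the rest the smaller one is meant. Of the things that look like the part that bears big_cog_mid, the smallest one is meant.

How it is judged:
By the outcome, as a careful person would: the job done as asked, in the order asked, and still so for the second after the job is handed in, with the robot touching nothing.
It also fails if it takes over 56 s, if anything falls off the work surface, if the arm or the gripper's body presses on something with over 40 N, if the wrist force passes 120 N, or if a joint passes its speed limit or range.

## Robot

A 6-joint arm with a two-finger parallel gripper is mounted at the origin on the work surface. World frame = base frame: x ahead of the robot, y to its left, z up, the work surface at z = 0. Lengths are in m, angles in rad, forces in N, time in s.
With the tool pointing down it reaches from about 0.35 to 0.975 m from the base axis. Payload 4.9 kg.
Tool frame: the origin (TCP) lies at the very end of the fingers, on their centre line; the grasp point (between the pads) lies 19 mm behind it (ctrl.grip_point_offset is the distance from the TCP to the grasp point, in m); z points along the fingers, y is the line along which they close (so a half turn about z gives the same grasp; the last joint's range is limited). The gripper opens to 85 mm and grips with 20 to 120 N. Pads are 22 mm wide; open, the fingers measure 114 mm over their backs; the gripper's body (76 mm by 85 mm) begins 54 mm behind the grasp point. The pads swing forward as they close: fully open they stand 13 mm farther back than shut.
Start: joints at [-1.38, 0.053, 1.613, -0, 1.476, -0.119], TCP at [0.191, -0.595, 0.231] pointing down, gripper open.
Joint ranges: [-3.01, 3.01], [-1.01, 2.22], [0.06, 2.58], [-1.02, 4.17], [0.09, 2.62], [-3.14, 3.14]. Speed limits (rad/s): [2.57, 2.57, 3.14, 3.14, 3.14, 3.14].

## Interface

Orientations are given as a rotation vector (axis times angle).
In Python, from station import ctrl gives the robot as it stands.
- The arm moves only by the tool send_rows, never from a script. Its argument "rows" is a list of rows, each a list of 3 entries, a list of its own where there are three numbers: the finger opening in cm, from 0 to 8.54, then the shift along the tool's x, y, z in cm, then the turn about the tool's z in degrees. A call has 1 to 10 rows; each row shifts and turns the commanded pose from where the row before left it, along the tool's axes as they then stand; what a row does not reach is not made up. A row lasts 1/8 s, in which the tool goes at most 62.5 mm and 10.7 degrees, less where a joint would pass 70% of its speed; a pose out of reach is approached as far as the arm can. A call with a gripper value outside its range is refused whole. The fingers move at their own pace and stop on an object; "newtons" is the grip in N (left out, the last holds). Time passes only in rows, so rows that do not move let the fingers close. It gives the time, the measured TCP pose, the force, the opening and the grip force at its end, in the units of the state.
- ctrl.get_obs(): the state, without advancing time (a new reading comes with each control period).
- ctrl.get_image(name): name is "scene" or "top"; returns a dict with "frame" (480x640x3 uint8, red, green, blue), "range_z" (480x640 float32, m along the optical axis (not along the pixel's ray), 0 where there is no reading), "fx", "fy", "cx", "cy" (pixels), "cam_to_world" (4x4, takes a point from camera to world coordinates). Camera axes: x right, y down, z forward; pixel columns grow to the right and rows downward; lengths in m; the calibration is good to about 2 mm. A picture is of the moment at which its call begins.
- ctrl.finish_job(): hands the job in; it is judged then, once.
The state is a dict: "t": time; "q": joint angles; "dq": joint speeds; "effort": joint torques, N m; "tool_pos": TCP position; "tool_rot": TCP orientation; "contact_force": force on the tool from outside, world axes, zero at the start; "wrist_torque": the same for the moment, N m; "opening": finger opening in m; "grip_force": force on a finger pad.
Only numpy, scipy, OpenCV 4.12 (cv2) and the standard library are available. Lean on these libraries where they do the work, as an engineer would, in place of code of your own. Each camera call takes 0.05 s, during which the arm holds its last target. There are 200 camera calls.

## Working session

There is one attempt and no reset: what is moved stays moved. The work goes in short steps, Python scripts to look and compute and a tool call to move; the robot and the scene stay as the last step left them, time stands still between calls to the robot, and variables do not carry over. Pictures are saved under pics/ and viewed, at most 10 in all, crops included, and the job is handed in when it is done.

Besides the shell and the picture viewer there is one more tool, called as name(argument=value, ...), one argument or row to a line, values as JSON. send_rows: Moves the arm, as the interface text tells. Its arguments: {"type":"object","properties":{"rows":{"type":"array","items":{"type":"array"}},"newtons":{"type":"number"}},"required":["rows"]}

```bash
mkdir -p pics
python3 - <<'E'
from station import ctrl
import cv2,numpy as np
for n in("scene","top"):
    d=ctrl.get_image(n); np.savez(f"{n}.npz",**d)
    cv2.imwrite(f"pics/{n}0.png",d["frame"][:,:,::-1])
    print(n,d["fx"],d["cx"],d["cy"],np.round(d["cam_to_world"],3).tolist())
o=ctrl.get_obs();print(o)
E
```

```text
scene 539.5689852763436 314.25315329205216 241.60950456515653 [[0.498, 0.629, -0.596, 1.257], [0.867, -0.363, 0.342, -0.37], [-0.001, -0.688, -0.726, 0.929], [0.0, 0.0, 0.0, 1.0]]
top 553.1303363886936 310.278691745109 244.22469898519773 [[0.023, -0.987, 0.16, 0.394], [-0.999, -0.027, -0.023, 0.027], [0.027, -0.159, -0.987, 1.343], [0.0, 0.0, 0.0, 1.0]]
{'t': 0.1, 'q': array([-1.37999634e+00,  5.33069520e-02,  1.61419682e+00,  5.44972840e-06,
        1.47598860e+00, -1.19013751e-01]), 'dq': array([ 0.00037755, -0.00134912, -0.00143102,  0.00214078,  0.00043161,
        0.00145763]), 'effort': array([ 1.10144778e-03, -3.94903135e+01, -3.71362209e+01, -7.81848416e-05,
        3.88984787e-03, -1.91357351e-06]), 'tool_pos': array([ 0.19043415, -0.59467498,  0.23015199]), 'tool_rot': array([-3.10209909e+00, -4.84416559e-01,  9.85096682e-05]), 'contact_force': array([-0.16918758, -0.11938087, -0.0670468 ]), 'wrist_torque': array([-0.013597  , -0.00998151, -0.01329481]), 'grip_force': 0.0, 'opening': 0.08574253430599654}
```

View pics/scene0.png

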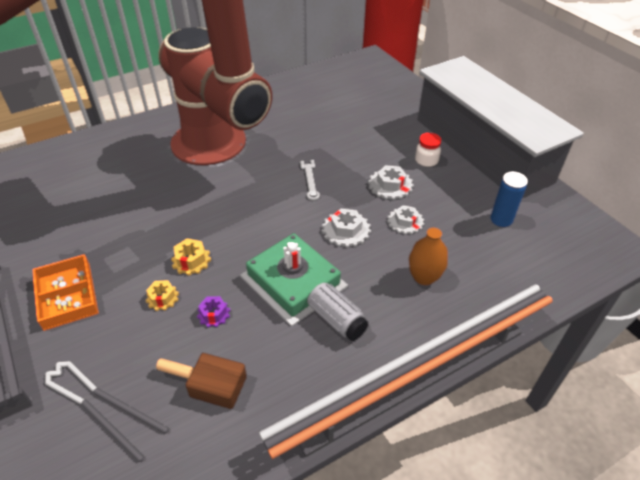

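View pics/top0.png

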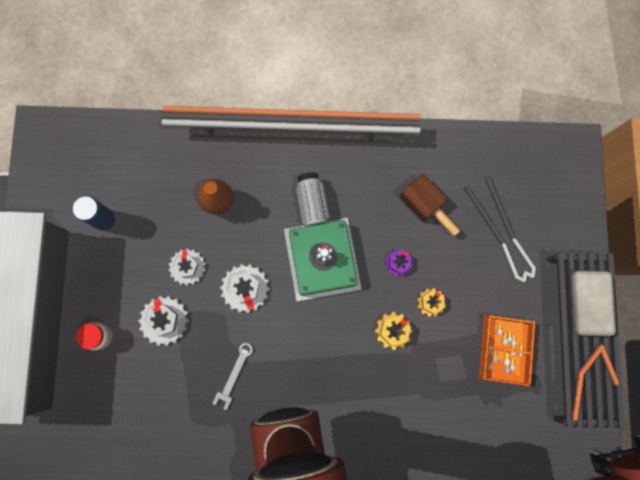

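```bash
cat > h.py <<'E'
import cv2,numpy as np
from station import ctrl
def proj(d,P):
    T=np.linalg.inv(d["cam_to_world"]); c=np.atleast_2d(P)@T[:3,:3].T+T[:3,3]
    return np.c_[c[:,0]/c[:,2]*d["fx"]+d["cx"],c[:,1]/c[:,2]*d["fy"]+d["cy"]].astype(np.float32)
def cloud(d):
    z=d["range_z"]; v,u=np.mgrid[:480,:640]
    c=np.stack([(u-d["cx"])/d["fx"]*z,(v-d["cy"])/d["fy"]*z,z],-1)
    return c@d["cam_to_world"][:3,:3].T+d["cam_to_world"][:3,3]
def tile(d,x,y,z,half=.06,n=260):
    "metric view of plane z: up = +x world, left = +y; centre x,y"
    P=[[x+half,y+half,z],[x+half,y-half,z],[x-half,y-half,z],[x-half,y+half,z]]
    H=cv2.getPerspectiveTransform(proj(d,P),np.float32([[0,0],[n,0],[n,n],[0,n]]))
    im=cv2.warpPerspective(d["frame"],H,(n,n),flags=cv2.INTER_CUBIC)[:,:,::-1].copy()
    s=n/half/2
    for k in range(-5,6):
        a=int(n/2+k*.01*s); L=8 if k else 14
        cv2.line(im,(a,0),(a,L),(255,255,0),1); cv2.line(im,(0,a),(L,a),(255,255,0),1)
    return im
def red(d,x,y,r=.06):
    C=cloud(d);f=d["frame"].astype(int)
    m=(f[...,0]>150)&(f[...,1]<90)&(f[...,2]<90)&(np.hypot(C[...,0]-x,C[...,1]-y)<r)
    return C[m]
E
python3 - <<'E'
from h import *
S,T=[dict(np.load(n+".npz")) for n in("scene","top")]
cs=cloud(S);ct=cloud(T)
A={"big":(186,267),"small":(432,302),"hub":(324,254)}
rows=[]
for k,(u,v) in A.items():
    p=np.median(ct[v-6:v+7,u-6:u+7].reshape(-1,3),0)
    lo,hi=(.02,.05) if k!="hub" else (.09,.13)
    out=[]
    for C in(ct,cs):
        q=C[(np.hypot(C[...,0]-p[0],C[...,1]-p[1])<(.06 if k!="hub" else .035))&(C[...,2]>lo)&(C[...,2]<hi)]
        (c,r)=cv2.minEnclosingCircle(q[:,:2].astype(np.float32)) 
        out.append((len(q),np.round(q.mean(0),4),np.round(c,4),round(r,4),np.round(np.percentile(q[:,2],[5,50,95]),4)))
    print(k,p.round(4),*out,sep="\n  ")
    for d in(T,S):
        R=red(d,*p[:2]); R=R[R[:,2]>.02];print("  red",len(R),R.mean(0).round(4))
    c=out[0][2]
    z=.03 if k!="hub" else .108
    rows.append(np.vstack([tile(T,c[0],c[1],z),tile(S,c[0],c[1],z)]))
cv2.imwrite("pics/tiles.png",np.hstack(rows))
E
```

```text
big
  [0.5467 0.295  0.0044]
  (266, array([0.5458, 0.2922, 0.029 ]), array([0.5458, 0.2926]), 0.0278, array([0.024 , 0.0291, 0.0336]))
  (284, array([0.5503, 0.2919, 0.0286]), array([0.5482, 0.2937]), 0.0292, array([0.0218, 0.0294, 0.0333]))
  red 12 [0.5668 0.2973 0.0311]
  red 11 [0.5707 0.2992 0.0273]
small
  [ 0.4768 -0.3029  0.0063]
  (272, array([ 0.4752, -0.3001,  0.029 ]), array([ 0.4757, -0.3009]), 0.0282, array([0.0229, 0.0293, 0.0336]))
  (376, array([ 0.4794, -0.2999,  0.0286]), array([ 0.4772, -0.299 ]), 0.0293, array([0.0215, 0.0294, 0.033 ]))
  red 12 [ 0.4954 -0.3093  0.029 ]
  red 23 [ 0.497  -0.3097  0.0298]
hub
  [ 0.5709 -0.0331  0.1091]
  (133, array([ 0.5741, -0.0339,  0.1114]), array([ 0.5744, -0.034 ]), 0.0171, array([0.0996, 0.1118, 0.1194]))
  (220, array([ 0.5815, -0.0356,  0.107 ]), array([ 0.577 , -0.0335]), 0.0187, array([0.0926, 0.1081, 0.1193]))
  red 16 [ 0.5936 -0.0353  0.0866]
  red 36 [ 0.5915 -0.0347  0.0963]
```

View pics/tiles.png

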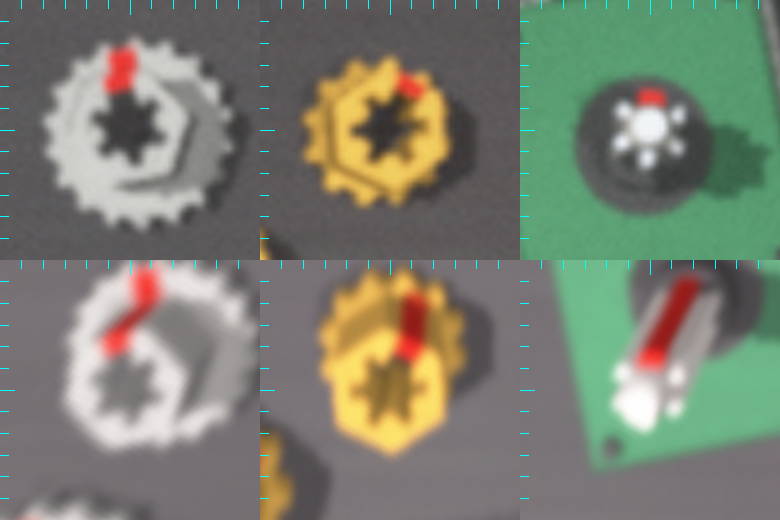

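```bash
cat >> h.py <<'E'
def star(yaw,s,R,hub=False):
    "bore template at s px/m: +1 land, -1 bore, within radius R; image up=+x, left=+y"
    n=int(2*R*s)|1; g=(np.arange(n)-n//2)/s; X=-g[:,None]+0*g; Y=-g[None,:]+0*g[:,None]
    r=np.hypot(X,Y); b=r<.0122
    for k in range(6):
        a=yaw+k*np.pi/3; u=X*np.cos(a)+Y*np.sin(a); v=-X*np.sin(a)+Y*np.cos(a)
        b|=(u>0)&(u<.0182)&(abs(v)<(.0067 if k==0 else .0037))
    t=np.where(b,-1.,1.).astype(np.float32)
    return cv2.GaussianBlur(t,(0,0),.0009*s),(r<R).astype(np.float32)
def fit(d,x,y,z,s=2000.,half=.05):
    n=int(2*half*s); P=[[x+half,y+half,z],[x+half,y-half,z],[x-half,y-half,z],[x-half,y+half,z]]
    H=cv2.getPerspectiveTransform(proj(d,P),np.float32([[0,0],[n,0],[n,n],[0,n]]))
    im=cv2.warpPerspective(d["frame"],H,(n,n),flags=cv2.INTER_CUBIC)[:,:,1].astype(np.float32)
    best=(-9,)
    for yd in range(-180,180,2):
        t,m=star(np.radians(yd),s,.0235)
        q=cv2.matchTemplate(im,t,cv2.TM_CCOEFF_NORMED,mask=m); _,v,_,p=cv2.minMaxLoc(q)
        if np.isfinite(v) and v>best[0]: best=(round(v,3),yd,round(x+half-(p[1]+t.shape[0]/2)/s,4),round(y+half-(p[0]+t.shape[0]/2)/s,4))
    return best
E
python3 - <<'E'
from h import *
S,T=[dict(np.load(n+".npz")) for n in("scene","top")]
for k,c in dict(big=(.547,.2935),small=(.476,-.301)).items():
    for d in (T,S): print(k,fit(d,*c,.03))
    for d in (T,S):
        R=red(d,*c,.05); print(" red yaw",[(len(q),np.degrees(np.arctan2(q[:,1].mean()-c[1],q[:,0].mean()-c[0])).round(1)) for q in [R[R[:,2]>.022],R[R[:,2]<.016]] if len(q)])
print(ctrl.grip_point_offset)
E
```

```text
big (0.89, 12, 0.5468, 0.2932)
big (0.802, 14, 0.5463, 0.2942)
 red yaw [(12, np.float64(10.7)), (19, np.float64(12.2))]
 red yaw [(11, np.float64(13.5)), (12, np.float64(11.7))]
small (0.874, -26, 0.4768, -0.3008)
small (0.789, -26, 0.4758, -0.3003)
 red yaw [(12, np.float64(-23.2))]
 red yaw [(23, np.float64(-22.5)), (13, np.float64(-25.7))]
0.0187
```

send_rows(
  rows=[
    [8.5,[0,0,0],-8.1],
    [8.5,[0,0,0],-8.1],
    [8.5,[0,0,0],-8.1],
    [8.5,[4.3,-2.11,0],0],
    [8.5,[4.3,-2.11,0],0],
    [8.5,[4.3,-2.11,0],0],
    [8.5,[4.3,-2.11,0],0],
    [8.5,[4.3,-2.11,0],0],
    [8.5,[4.3,-2.11,0],0],
    [8.5,[4.3,-2.11,0],0],
  ],
  newtons=50,
)

```text
t: 1.35
tool_pos: [0.3153, -0.2823, 0.2308]
tool_rot: [-2.932, -1.126, -0.0]
contact_force: [0.3, -0.6, -0.7]
opening: 0.0855
grip_force: 0.0
```

send_rows(
  rows=[
    [8.5,[4.3,-2.11,0],0],
    [8.5,[4.3,-2.11,0],0],
    [8.5,[4.3,-2.11,0],0],
    [8.5,[4.3,-2.11,0],0],
    [8.5,[4.3,-2.11,0],0],
    [8.5,[4.3,-2.11,0],0],
    [8.5,[4.3,-2.11,0],0],
    [8.5,[4.3,-2.11,0],0],
    [8.5,[4.3,-2.11,0],0],
    [8.5,[4.3,-2.11,2]],
  ],
)

```text
$.rows[9]: bad value
```

send_rows(
  rows=[
    [8.5,[4.3,-2.11,0],0],
    [8.5,[4.3,-2.11,0],0],
    [8.5,[4.3,-2.11,0],0],
    [8.5,[4.3,-2.11,0],0],
    [8.5,[4.3,-2.11,0],0],
    [8.5,[4.3,-2.11,0],0],
    [8.5,[4.3,-2.11,0],0],
    [8.5,[4.3,-2.11,0],0],
    [8.5,[4.3,-2.11,2],0],
    [8.5,[4.3,-2.11,2],0],
  ],
)

```text
t: 2.6
tool_pos: [0.4934, 0.1624, 0.1908]
tool_rot: [2.932, 1.128, 0.001]
contact_force: [1.2, -0.7, 0.1]
opening: 0.0853
grip_force: 0.0
```

```bash
cat >> h.py <<'E'
from scipy.spatial.transform import Rotation as Ro
def go(x,y,z,psi):
    "tool shift in cm (after the turn) and turn in deg to reach x,y,z and tool-x yaw psi"
    o=ctrl.get_obs(); R=Ro.from_rotvec(o["tool_rot"]).as_matrix()
    p=np.degrees(np.arctan2(R[1,0],R[0,0])); a=np.radians(psi)
    Rn=np.array([[np.cos(a),np.sin(a),0],[np.sin(a),-np.cos(a),0],[0,0,-1]])
    d=np.array([x,y,z])-o["tool_pos"]
    print("t",o["t"].__round__(2),"pos",o["tool_pos"].round(4),"psi",p.round(2),"tilt",R[2].round(3),"F",o["contact_force"].round(1),"open",round(o["opening"],4))
    print("turn",round((p-psi+180)%360-180,2),"then shift cm",(Rn.T@d*100).round(2))
E
python3 -c "
from h import *
go(.5467,.2935,.010,42)"
```

```text
t 2.6 pos [0.4934 0.1624 0.1908] psi 42.07 tilt [ 0.  0. -1.] F [ 1.2 -0.7  0.1] open 0.0853
turn 0.07 then shift cm [12.73 -6.18 18.08]
```

send_rows(
  rows=[
    [8.5,[4.24,-2.06,0],0],
    [8.5,[4.24,-2.06,0],0],
    [8.5,[4.25,-2.06,0],0],
    [8.5,[0,0,4],0],
    [8.5,[0,0,4],0],
    [8.5,[0,0,4],0],
    [8.5,[0,0,1],0],
    [8.5,[0,0,0],0],
  ],
)

```text
t: 3.6
tool_pos: [0.546, 0.2918, 0.0611]
tool_rot: [2.932, 1.127, -0.002]
contact_force: [0.6, -0.2, 0.1]
opening: 0.0849
grip_force: 0.0
```

Run:
```python
from h import *
go(.5467,.2935,.010,42)
d=ctrl.get_image("scene")
u,v=proj(d,[[.5467,.2935,.04]])[0].astype(int); c=d["frame"][v-75:v+75,u-100:u+100,::-1]
cv2.imwrite("pics/g1.png",cv2.resize(c,None,fx=3.5,fy=3.5,interpolation=cv2.INTER_CUBIC))
```

```text
t 3.6 pos [0.546  0.2918 0.0611] psi 42.05 tilt [-0.001 -0.    -1.   ] F [ 0.6 -0.2  0.1] open 0.0849
turn 0.05 then shift cm [ 0.17 -0.08  5.11]
```

View pics/g1.png

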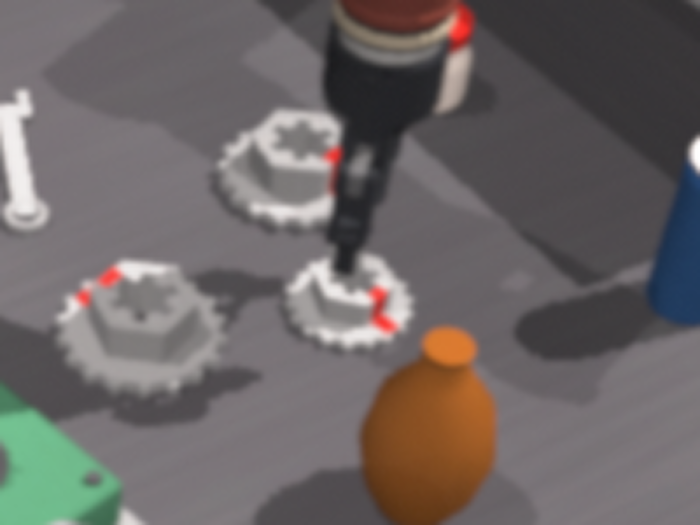

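The picture shows the gripper over the target steel cog (crop 350,300), with the fingers in line and no other cog near them. I'll descend and close.

send_rows(
  rows=[
    [8.5,[0.15,-0.05,2],0],
    [8.5,[0,0,2],0],
    [8.5,[0,0,1.0],0],
    [8.5,[0,0,0],0],
    [4.0,[0,0,0],0],
    [4.0,[0,0,0],0],
    [4.0,[0,0,0],0],
    [4.0,[0,0,0],0],
    [4.0,[0,0,0],0],
    [4.0,[0,0,0],0],
  ],
  newtons=60,
)

```text
t: 4.9
tool_pos: [0.548, 0.2937, 0.0126]
tool_rot: [-2.932, -1.127, -0.003]
contact_force: [0.3, -0.4, 6.0]
opening: 0.0476
grip_force: 64.9
```

send_rows(
  rows=[
    [4.0,[0,0,-1],0],
    [4.0,[0,0,-2],0],
    [4.0,[0,0,-4],0],
    [4.0,[0,0,-4],0],
    [4.0,[0,0,-4],0],
    [4.0,[0,0,0],8.2],
    [4.0,[0,0,0],8.3],
    [4.0,[0,0,0],0],
  ],
)

```text
t: 5.9
tool_pos: [0.5467, 0.2931, 0.1618]
tool_rot: [3.063, 0.697, -0.0]
contact_force: [-0.6, 1.1, -2.6]
opening: 0.0474
grip_force: 64.0
```

Run:
```python
from h import *
go(.5753,-.0332,.150,25.5)
```

```text
t 5.9 pos [0.5467 0.2931 0.1618] psi 25.65 tilt [-0.  0. -1.] F [-0.6  1.1 -2.6] open 0.0474
turn 0.15 then shift cm [-11.47  30.68   1.18]
```

send_rows(
  rows=[
    [4.0,[-1.43,3.83,0],0],
    [4.0,[-1.43,3.83,0],0],
    [4.0,[-1.43,3.83,0],0],
    [4.0,[-1.43,3.83,0],0],
    [4.0,[-1.43,3.83,0],0],
    [4.0,[-1.43,3.83,0],0],
    [4.0,[-1.43,3.83,0],0],
    [4.0,[-1.43,3.83,0],0],
    [4.0,[0,0,0],0],
    [4.0,[0,0,0],0],
  ],
)

```text
t: 7.15
tool_pos: [0.5757, -0.0322, 0.1613]
tool_rot: [-3.063, -0.696, 0.0]
contact_force: [-0.3, -0.3, -3.5]
opening: 0.0475
grip_force: 64.1
```

Run:
```python
from h import *
go(.5753,-.0332,.150,25.5)
d=ctrl.get_image("scene"); T=ctrl.get_image("top")
out=[]
for q in(d,T):
    u,v=proj(q,[[.575,-.033,.14]])[0].astype(int); c=q["frame"][v-50:v+50,u-60:u+60,::-1]
    out.append(cv2.resize(c,(400,333),interpolation=cv2.INTER_CUBIC))
cv2.imwrite("pics/h1.png",np.hstack(out))
```

```text
t 7.15 pos [ 0.5757 -0.0322  0.1613] psi 25.61 tilt [-0.    -0.001 -1.   ] F [-0.3 -0.3 -3.5] open 0.0475
turn 0.11 then shift cm [-0.08  0.07  1.13]
```

View pics/h1.png

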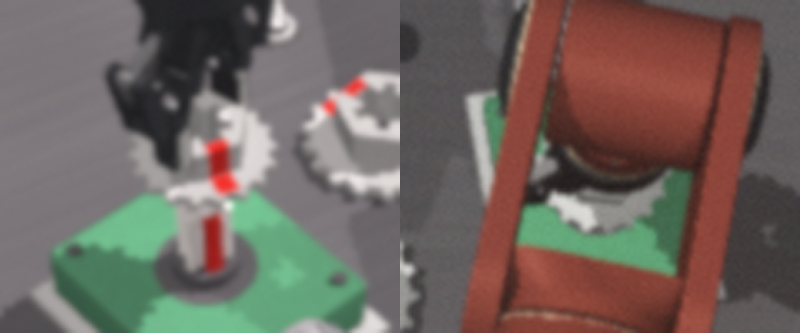

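send_rows(
  rows=[
    [4.0,[-0.08,0.07,1],0],
    [4.0,[0,0,1.6],0],
    [4.0,[0,0,0.3],0],
    [4.0,[0,0,0.3],0],
    [4.0,[0,0,0.3],0],
    [4.0,[0,0,0.2],0],
    [4.0,[0,0,0],0],
  ],
)

```text
t: 8.12
tool_pos: [0.5756, -0.0335, 0.1244]
tool_rot: [3.064, 0.695, 0.0]
contact_force: [-0.6, -0.1, -3.3]
opening: 0.0478
grip_force: 64.0
```

send_rows(
  rows=[
    [4.0,[0,0,0.2],0],
    [4.0,[0,0,0.2],0],
    [4.0,[0,0,0.2],0],
    [4.0,[0,0,0],0],
  ],
)

```text
t: 8.62
tool_pos: [0.5753, -0.0335, 0.118]
tool_rot: [-3.064, -0.695, 0.001]
contact_force: [0.3, -0.3, -2.7]
opening: 0.0479
grip_force: 64.0
```

send_rows(
  rows=[
    [4.0,[0,0,0.3],0],
    [4.0,[0,0,0.3],0],
    [4.0,[0,0,0.3],0],
    [4.0,[0,0,0],0],
  ],
)

```text
t: 9.12
tool_pos: [0.5752, -0.0334, 0.1088]
tool_rot: [-3.063, -0.695, 0.001]
contact_force: [0.3, 0.4, -3.2]
opening: 0.0476
grip_force: 64.0
```

send_rows(
  rows=[
    [4.0,[0,0,0.5],0],
    [4.0,[0,0,0.5],0],
    [4.0,[0,0,0.5],0],
    [4.0,[0,0,0.5],0],
    [4.0,[0,0,0.5],0],
    [4.0,[0,0,0.4],0],
    [4.0,[0,0,0.2],0],
    [4.0,[0,0,0],0],
  ],
)

```text
t: 10.12
tool_pos: [0.5755, -0.0335, 0.0782]
tool_rot: [-3.064, -0.695, 0.0]
contact_force: [0.6, -0.1, -2.9]
opening: 0.0478
grip_force: 64.1
```

send_rows(
  rows=[
    [4.0,[0,0,0.15],0],
    [4.0,[0,0,0.1],0],
    [4.0,[0,0,0.1],0],
    [4.0,[0,0,0.05],0],
    [4.0,[0,0,0],0],
    [4.0,[0,0,0],0],
  ],
)

```text
t: 10.88
tool_pos: [0.5755, -0.0335, 0.0746]
tool_rot: [3.064, 0.695, -0.0]
contact_force: [-2.3, -0.2, -0.2]
opening: 0.0477
grip_force: 64.4
```

Force is starting to unload, so it is touching the shoulder about where expected. I'll nudge further to confirm.

send_rows(
  rows=[
    [4.0,[0,0,0.08],0],
    [4.0,[0,0,0.08],0],
    [4.0,[0,0,0],0],
  ],
)

```text
t: 11.25
tool_pos: [0.5756, -0.0335, 0.0745]
tool_rot: [-3.064, -0.695, 0.001]
contact_force: [-5.8, 1.2, 9.4]
opening: 0.0479
grip_force: 65.6
```

send_rows(
  rows=[
    [4.0,[0,0,-0.14],0],
    [5.2,[0,0,0],0],
    [6.5,[0,0,0],0],
    [8.0,[0,0,0],0],
    [8.0,[0,0,0],0],
    [8.0,[0,0,-2],0],
    [8.0,[0,0,-4],0],
    [8.0,[0,0,-4],0],
    [8.0,[0,0,0],0],
  ],
)

```text
t: 12.38
tool_pos: [0.5787, -0.0341, 0.1808]
tool_rot: [3.06, 0.694, 0.015]
contact_force: [0.5, 0.3, 0.5]
opening: 0.0799
grip_force: 0.0
```

Run:
```python
from h import *
go(.4765,-.3006,.013,4)
```

```text
t 12.38 pos [ 0.5787 -0.0341  0.1808] psi 25.56 tilt [ 0.009  0.006 -1.   ] F [0.5 0.3 0.5] open 0.0799
turn 21.56 then shift cm [-12.05  25.88  16.78]
```

send_rows(
  rows=[
    [8.5,[0,0,0],7.2],
    [8.5,[0,0,0],7.2],
    [8.5,[0,0,0],7.2],
    [8.5,[-2.0,4.31,0],0],
    [8.5,[-2.0,4.31,0],0],
    [8.5,[-2.0,4.31,0],0],
    [8.5,[-2.0,4.31,0],0],
    [8.5,[-2.0,4.31,3],0],
    [8.5,[-2.0,4.31,4],0],
    [8.5,[0,0,4],0],
  ],
)

```text
t: 13.62
tool_pos: [0.4726, -0.3027, 0.0636]
tool_rot: [3.139, 0.101, 0.001]
contact_force: [-0.3, 0.1, -0.0]
opening: 0.0852
grip_force: 0.0
```

send_rows(
  rows=[
    [8.5,[0,0,0],0],
    [8.5,[0,0,0],0],
  ],
)

```text
t: 13.88
tool_pos: [0.4744, -0.2999, 0.0656]
tool_rot: [3.139, 0.109, 0.002]
contact_force: [-0.4, -0.0, 0.8]
opening: 0.0847
grip_force: 0.0
```

Run:
```python
from h import *
go(.4765,-.3006,.013,4)
d=ctrl.get_image("scene");T=ctrl.get_image("top");out=[]
for q,p in((d,[.4765,-.3006,.04]),(d,[.5743,-.0337,.09])):
    u,v=proj(q,[p])[0].astype(int); c=q["frame"][v-50:v+50,u-60:u+60,::-1]
    out.append(cv2.resize(c,(400,333),interpolation=cv2.INTER_CUBIC))
cv2.imwrite("pics/s1.png",np.hstack(out))
C=cloud(d); q=C[(np.hypot(C[...,0]-.5743,C[...,1]+.0337)<.028)&(np.hypot(C[...,0]-.5743,C[...,1]+.0337)>.019)];print(np.percentile(q[:,2],[5,50,95]))
```

```text
t 13.88 pos [ 0.4744 -0.2999  0.0656] psi 3.99 tilt [ 0.001  0.001 -1.   ] F [-0.4 -0.   0.8] open 0.0847
turn -0.01 then shift cm [0.2  0.08 5.26]
[0.07026785 0.08943319 0.09481646]
```

View pics/s1.png

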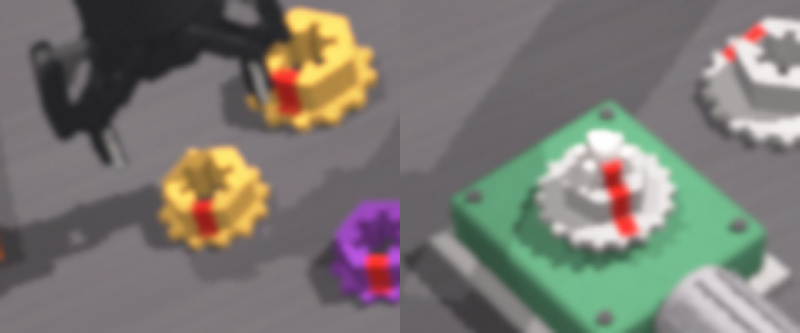

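The small brass cog sits at crop (210,195), between the fingers. The big cog is down on the shoulder with its stripe in line.

send_rows(
  rows=[
    [8.5,[0.2,0.08,2],0],
    [8.5,[0,0,2],0],
    [8.5,[0,0,1.2],0],
    [8.5,[0,0,0],0],
    [4.0,[0,0,0],0],
    [4.0,[0,0,0],0],
    [4.0,[0,0,0],0],
    [4.0,[0,0,0],0],
    [4.0,[0,0,0],0],
    [4.0,[0,0,0],0],
  ],
)

```text
t: 15.22
tool_pos: [0.4765, -0.3012, 0.0133]
tool_rot: [3.138, 0.108, 0.003]
contact_force: [0.8, -1.1, 6.1]
opening: 0.0478
grip_force: 64.5
```

send_rows(
  rows=[
    [4.0,[0,0,-1],0],
    [4.0,[0,0,-2],0],
    [4.0,[0,0,-4],0],
    [4.0,[0,0,-4],0],
    [4.0,[0,0,-4],0],
    [4.0,[0,0,0],-7.2],
    [4.0,[0,0,0],-7.2],
    [4.0,[0,0,0],-7.1],
    [4.0,[0,0,0],0],
    [4.0,[0,0,0],0],
  ],
)

```text
t: 16.48
tool_pos: [0.4756, -0.3003, 0.1625]
tool_rot: [3.065, 0.689, 0.0]
contact_force: [-0.4, 0.8, -1.7]
opening: 0.0476
grip_force: 63.7
```

Run:
```python
from h import *
go(.5745,-.0336,.150,25.5)
```

```text
t 16.48 pos [ 0.4756 -0.3003  0.1625] psi 25.35 tilt [ 0.  0. -1.] F [-0.4  0.8 -1.7] open 0.0476
turn -0.15 then shift cm [ 20.41 -19.82   1.25]
```

send_rows(
  rows=[
    [4.0,[2.92,-2.83,0],0],
    [4.0,[2.92,-2.83,0],0],
    [4.0,[2.92,-2.83,0],0],
    [4.0,[2.92,-2.83,0],0],
    [4.0,[2.92,-2.83,0],0],
    [4.0,[2.92,-2.83,0],0],
    [4.0,[2.92,-2.84,0],0],
    [4.0,[0,0,0],0],
    [4.0,[0,0,0],0],
    [4.0,[0,0,0],0],
  ],
)

```text
t: 17.73
tool_pos: [0.5748, -0.0345, 0.162]
tool_rot: [3.065, 0.689, -0.0]
contact_force: [-0.0, 0.5, -1.5]
opening: 0.0475
grip_force: 63.7
```

Run:
```python
from h import *
go(.5745,-.0336,.150,25.5)
d=ctrl.get_image("scene")
u,v=proj(d,[[.5743,-.0337,.13]])[0].astype(int); c=d["frame"][v-50:v+50,u-60:u+60,::-1]
cv2.imwrite("pics/s2.png",cv2.resize(c,(480,400),interpolation=cv2.INTER_CUBIC))
```

```text
t 17.73 pos [ 0.5748 -0.0345  0.162 ] psi 25.36 tilt [-0.  0. -1.] F [-0.   0.5 -1.5] open 0.0475
turn -0.14 then shift cm [ 0.01 -0.1   1.2 ]
```

View pics/s2.png

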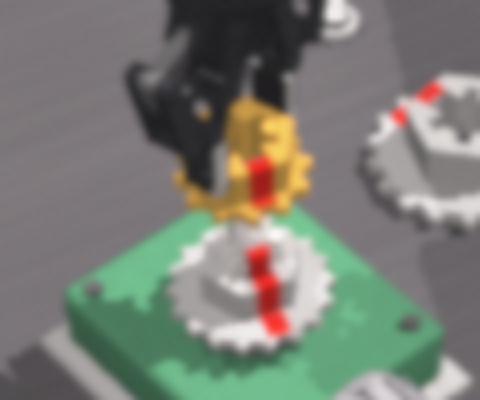

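The brass cog's stripe (260,180) is in line with the red spline (260,260).

send_rows(
  rows=[
    [4.0,[0,-0.1,1],0],
    [4.0,[0,0,1.6],0],
    [4.0,[0,0,0.3],0],
    [4.0,[0,0,0.3],0],
    [4.0,[0,0,0.3],0],
    [4.0,[0,0,0.2],0],
    [4.0,[0,0,0],0],
  ],
)

```text
t: 18.65
tool_pos: [0.5747, -0.0327, 0.1251]
tool_rot: [3.064, 0.692, 0.0]
contact_force: [0.8, 0.5, -0.8]
opening: 0.0477
grip_force: 63.7
```

send_rows(
  rows=[
    [4.0,[0,0,0.2],0],
    [4.0,[0,0,0.2],0],
    [4.0,[0,0,0.2],0],
    [4.0,[0,0,0],0],
  ],
)

```text
t: 19.15
tool_pos: [0.5746, -0.0327, 0.1188]
tool_rot: [-3.064, -0.692, 0.0]
contact_force: [-0.0, -0.1, -1.9]
opening: 0.0475
grip_force: 63.7
```

Underside is 0.1055, just past the spline tops, with no contact. Home should be TCP z ≈ 0.105.

send_rows(
  rows=[
    [4.0,[0,0,0.3],0],
    [4.0,[0,0,0.3],0],
    [4.0,[0,0,0.3],0],
    [4.0,[0,0,0],0],
  ],
)

```text
t: 19.65
tool_pos: [0.5745, -0.0327, 0.1097]
tool_rot: [-3.064, -0.692, 0.001]
contact_force: [0.1, -0.5, -2.3]
opening: 0.0478
grip_force: 63.7
```

send_rows(
  rows=[
    [4.0,[0,0,0.2],0],
    [4.0,[0,0,0.1],0],
    [4.0,[0,0,0.1],0],
    [4.0,[0,0,0],0],
    [4.0,[0,0,0],0],
  ],
)

```text
t: 20.27
tool_pos: [0.5746, -0.0327, 0.1061]
tool_rot: [-3.064, -0.692, 0.0]
contact_force: [-0.5, -0.2, -1.8]
opening: 0.048
grip_force: 63.7
```

send_rows(
  rows=[
    [4.0,[0,0,0.08],0],
    [4.0,[0,0,0.08],0],
    [4.0,[0,0,0.05],0],
    [4.0,[0,0,0],0],
    [4.0,[0,0,0],0],
  ],
)

```text
t: 20.9
tool_pos: [0.5748, -0.0327, 0.1053]
tool_rot: [3.064, 0.692, 0.0]
contact_force: [-3.6, 1.0, 6.0]
opening: 0.0475
grip_force: 64.6
```

Seated at the expected height. I'll release and retreat.

send_rows(
  rows=[
    [4.0,[0,0,-0.12],0],
    [5.2,[0,0,0],0],
    [6.5,[0,0,0],0],
    [8.0,[0,0,0],0],
    [8.0,[0,0,0],0],
    [8.0,[0,0,-2],0],
    [8.0,[0,0,-4],0],
    [8.0,[0,0,-4],0],
    [8.0,[0,0,-4],0],
    [8.0,[0,0,0],0],
  ],
)

```text
t: 22.15
tool_pos: [0.5772, -0.0331, 0.252]
tool_rot: [3.06, 0.691, 0.015]
contact_force: [0.0, -0.6, 1.0]
opening: 0.0796
grip_force: 0.0
```

send_rows(
  rows=[
    [8.0,[-4,0,0],0],
    [8.0,[-4,0,0],0],
    [8.0,[-4,0,0],0],
    [8.0,[0,0,0],0],
    [8.0,[0,0,0],0],
  ],
)

```text
t: 22.78
tool_pos: [0.4665, -0.0841, 0.2453]
tool_rot: [-3.064, -0.692, -0.001]
contact_force: [1.0, 0.9, 0.8]
opening: 0.0801
grip_force: 0.0
```

Run:
```python
from h import *
d=ctrl.get_image("scene")
C=cloud(d); r=np.hypot(C[...,0]-.5743,C[...,1]+.0337); q=C[(r<.026)&(r>.019)&(C[...,2]>.1)];print(len(q),np.percentile(q[:,2],[5,50,95]))
u,v=proj(d,[[.5743,-.0337,.1]])[0].astype(int); c=d["frame"][v-75:v+75,u-100:u+100,::-1]
cv2.imwrite("pics/e.png",cv2.resize(c,None,fx=3.5,fy=3.5,interpolation=cv2.INTER_CUBIC))
```

```text
257 [0.10180612 0.12115886 0.12465077]
```

View pics/e.png

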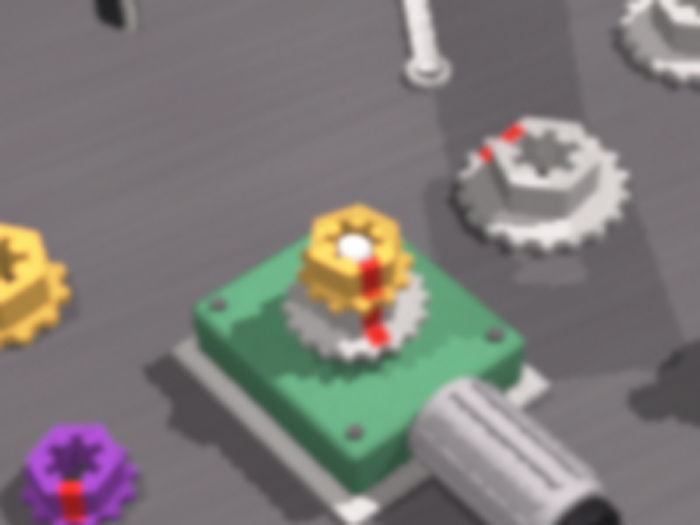

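Both cogs are stacked at crop (355,270) with their stripes in line. The small collar's top is at about 0.122 m, which matches fully home.

```bash
python3 -c "
from station import ctrl
print(ctrl.finish_job())"
```

```text
the job is handed in; nothing more can be done
None
```

Both cogs are fully home on the hub, big steel below and small brass above, with their red grooves on the red spline; I handed the job in at about 23 s, and the arm stayed clear of the vase and the wooden block.

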